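# Wedge up the draining tray

## Robot

A 6-joint arm with a two-finger parallel gripper is mounted at the origin on a cart in front of the work surface, level with it; the furniture and walls round the work are solid. World frame = base frame: x ahead of the robot, y to its left, z up, the work surface at z = 0. Lengths are in mm, angles in rad, forces in N, time in s.
With the tool pointing down it reaches from about 400 to 925 mm from the base axis. Payload 12.5 kg.
Tool frame: the origin (TCP) lies on the mounting face of the last link; the fingertips stand 190 mm ahead of it and the grasp point (between the pads) lies 171 mm ahead of it; z points along the fingers, y is the line along which they close (so a half turn about z gives the same grasp; the last joint's range is limited). The gripper opens to 95 mm and grips with 3 to 60 N. Pads are 20 mm wide; open, the fingers measure 119 mm over their backs; the gripper's body (75 mm by 180 mm) begins 59 mm behind the grasp point.
Start: joints at [1.025, 0.491, 1.559, -0, 1.092, -0.106], TCP at [266.076, 565.534, 404.761] pointing down, gripper open.
Joint ranges: [-3.1, 3.1], [-0.84, 2.19], [0.05, 2.79], [-1.13, 4.28], [0.06, 2.93], [-2.69, 2.69]. Speed limits (rad/s): [2.22, 2.22, 2.79, 3.14, 3.14, 3.14].

## Interface

Orientations are given as [roll, pitch, yaw] about the fixed x, y, z axes, in that order (R = Rz(yaw) Ry(pitch) Rx(roll)).
In Python, from cell import * gives the robot as it stands.
- The arm moves only by the tool arm_command, never from a script. Its argument "rows" is a list that holds one entry, the list of rows, each a list of 7 numbers: the shift along the tool's x, y, z normalised to -1 to 1, where 1 is 0.15 m, then the turn, a rotation vector about the tool's x, y, z normalised to -1 to 1, where 1 is 360 degrees, then the opening, from -1 (shut) to 1 (fully open). A call has 1 to 10 rows; each row is the pose to reach, as a shift and turn from the pose commanded when the call began, along the tool's axes at that moment, turning the shorter way round; what a row does not reach only later rows make up. A row lasts 1/12 s, in which the tool goes at most 41.7 mm and 7.16 degrees, less where a joint would pass 70% of its speed; a pose out of reach is approached as far as the arm can. A call with a number of a shift or a turn outside -1 to 1 is refused whole. A call with a gripper value outside its range is refused whole. The fingers move at their own pace and stop on an object; the grip force is fixed at half the most. Time passes only in rows, so rows that repeat a pose let the fingers close. It gives the time, the measured TCP pose, the force, the opening and the grip force at its end, in the units of the state.
- state(): the state, without advancing time (a new reading comes with each control period).
- read_camera(name): name is "side" or "top"; returns (picture, depth): 400x640x3 uint8, red, green, blue; 400x640 float32, mm along the optical axis (not along the pixel's ray), 0 where there is no reading.
- get_calibration(name): a dict with "camera_matrix" (3x3 intrinsics, pixels), "D" ([k1, k2, p1, p2, k3] as OpenCV has them; the pictures are not rectified), "position" and "orientation" of the camera in the world. Camera axes: x right, y up, looking along -z (the intrinsics and any distortion apply to the point x, -y, -z); pixel columns grow to the right and rows downward; lengths in mm; the calibration is good to about 2 mm. A picture is of the moment at which its call begins. get_calibration takes no time and is no camera call.
- job_done(): hands the job in; it is judged then, once.
The state is a dict: "t": time; "joints": joint angles; "qvel": joint speeds; "tau": joint torques, N m; "eef_pos": TCP position; "tcp_rot": TCP orientation; "ft_force": force on the tool from outside, world axes, zero at the start; "moment": the same for the moment, N m; "opening": opening from 0.0 (shut) to 1.0 (fully open); "grip_force": force on a finger pad.
Only numpy, scipy, OpenCV 4.12 (cv2) and the standard library are available. Lean on these libraries where they do the work, as an engineer would, in place of code of your own. Each camera call takes 0.05 s, during which the arm holds its last target. There are 200 camera calls.

## Task

Take the wooden wedge by its grip block and push it, flat on the worktop, tip first under the blue edge of the draining tray until that edge just lifts off its base, leaving about 8 mm of clear gap, so that the tray slopes towards the sink. Lift the tray with the wedge only, do not touch it with the gripper, leave the mug standing on it, and do not disturb the things around. Finish while still gripping the wedge and holding it in place under the raised tray: do not let go.

Things in the scene. Friction and masses are not known exactly. Their poses are not given: they have to be found in the camera images.
- wedge: Loose light-wood wedge 125 x 36 mm, lying flat at the right. Origin: underside, centre line; +x to the thin tip, z up. Tip at x = +75 mm, 4 mm thick; top rises straight to 34 mm at x = -15 mm (1 mm per 3 mm). Grip block behind, centred at x = -32 mm: 36 mm square below, 34 mm square from 34 up to 64 mm high; pinch it across y.
- drainer_base: Low grey base of the draining tray, fixed. Origin on the worktop under the tray's middle; +x to the hinged spout end (left, to the sink), -x to the blue lift edge (right). Rails along x at y = +-89 mm (14 mm wide, 15.5 high), cross bar at x = 98 to 114 mm; between them (164 mm) the space under the tray is open from the lift edge.
- tray (a joint): Hinge (rad) of the white ribbed tray, 240 x 200 mm, along the base's y at x = +115 mm, 16 mm up. 0 = lying on the rails, grows as the blue edge rises; gap between edge and base = 235 mm x value (8 mm = 0.034). No spring; tray and mug press the edge down with about 4 N.
- tray_edge (a point): Middle of the underside of the tray's blue lift edge, a round bar 10 mm thick, 200 mm long along the base's y, at x = -120 mm of the base; 16 mm above the worktop while the tray lies down. Tray side rims are 35 mm high.
- mug_b: White mug, about 98 mm tall, 89 mm wide, 0.3 kg, standing loose upside down on the tray nearer to the spout end. Must stay where it is.
- salt_shaker: Bystander: salt shaker with grey top, 44 mm wide, 90 mm tall, loose at the back.
- spice_a: Bystander: spice jar with yellow cap, 42 mm wide, 96 mm tall, loose at the back.
- tin_tuna: Bystander: flat round tin, 86 mm wide, 40 mm tall, loose at the back.
There are look-alikes about, which are no part of the job. There is more than one size of the wedge; the job needs the larger.

How it is judged (in metres and radians):
On the way:
1. the wedge is gripped while the tray still lies on its base (contact force between the fingers and wedge above 5 N and value of joint tray below 0.006 rad), for 0.2 s.
At the end, for the whole second after the job is handed in: Fingers grip the wedge (over 5 N); the wedge lies flat on the worktop (tilt < 0.1 rad, < 5 mm up) and carries the tray's edge (over 0.8 N); tray hinge 0.015 to 0.056 rad (3.5 to 13 mm gap), still; the robot does not touch the tray; the mug stands on it (value of joint tray between 0.015 and 0.056 rad and contact force between wedge and tray above 0.8 N and contact force between the fingers and wedge above 5 N and contact force between each of the arm, the fingers and tray below 0.5 N and angle between wedge's own z axis and vertical below 0.1 rad and height (world z) of wedge below 0.005 m and velocity of joint tray between -0.03 and 0.03 rad/s and linear speed of wedge below 0.01 m/s and angle between mug_b's own z axis and vertical below 0.15 rad and z of mug_b in the frame of drainer_base above 0.02 m); the arm keeps its last pose, push and grip.
It fails at once if the tray is raised while the wedge is lifted off the worktop (value of joint tray above 0.01 rad and height (world z) of wedge above 0.01 m).
It fails at once if the tray's edge is thrown up (over 21 mm) (value of joint tray above 0.09 rad).
It fails at once if the robot touches the tray or the mug (contact force between any of the arm, the fingers and tray above 2 N or contact force between any of the arm, the fingers and mug_b above 2 N).
It fails at once if the mug slides or tips on the tray (distance of mug_b from where it was at the start of the episode above 0.025 m or angle between mug_b's own z axis and vertical above 0.25 rad).
It fails at once if the salt shaker, spice jar or flat tin is disturbed (20 mm) (distance of any of salt_shaker, spice_a, tin_tuna from where it was at the start of the episode above 0.02 m).
It also fails if it takes over 40 s, if anything falls off the work surface, if the arm or the gripper's body presses on something with over 40 N, if the wrist force passes 120 N, or if a joint passes its speed limit or range.

## Working session

There is one attempt and no reset: what is moved stays moved. The work goes in short steps, Python scripts to look and compute and a tool call to move; the robot and the scene stay as the last step left them, time stands still between calls to the robot, and variables do not carry over. Pictures are saved under pics/ and viewed, at most 10 in all, crops included, and the job is handed in when it is done.

Besides the shell and the picture viewer there is one more tool, called after "Request:" in YAML: its name, and indented under it one key for each argument. arm_command: Moves the arm, as the interface text tells. Its arguments: {"type":"object","properties":{"rows":{"type":"array","items":{"type":"array","items":{"type":"array","items":{"type":"number","minimum":-1,"maximum":1}}}}},"required":["rows"]}

```bash
ls; mkdir -p pics
cat > h.py <<'E'
from cell import *
import numpy as np, cv2
from scipy.spatial.transform import Rotation as R
def cam(n):
    c=get_calibration(n); o=np.array(c["orientation"],float)
    Rm=o if o.shape==(3,3) else R.from_euler('xyz',o).as_matrix()
    return np.array(c["camera_matrix"],float),np.array(c["D"],float),np.array(c["position"],float),Rm
def rays(n,uv):
    K,D,p,Rm=cam(n)
    u=cv2.undistortPoints(np.array(uv,float).reshape(-1,1,2),K,D).reshape(-1,2)
    return p,np.c_[u[:,0],-u[:,1],-np.ones(len(u))]@Rm.T
def onz(n,uv,z):
    p,d=rays(n,uv); return p+d*((z-p[2])/d[:,2])[:,None]
def bydepth(n,uv,dep):
    p,d=rays(n,uv); return p+d*np.array(dep)[:,None]
E
python3 - <<'E'
from h import *
for n in("top","side"):
    a,d=read_camera(n); cv2.imwrite(f"pics/{n}0.png",a[:,:,::-1]); np.save(f"{n}0.npy",d); print(n,get_calibration(n))
s=state(); print(s)
E
```

```text
pics
top {'camera_matrix': array([[405.63274371,   0.        , 317.41262273],
       [  0.        , 405.63274371, 195.63222633],
       [  0.        ,   0.        ,   1.        ]]), 'D': array([-0.04098791,  0.        ,  0.        ,  0.        ,  0.        ]), 'position': array([ 361.52354529,   14.18079289, 1173.13002022]), 'orientation': array([ 0.19537315,  0.00980149, -1.56027852])}
side {'camera_matrix': array([[458.42284676,   0.        , 317.33461752],
       [  0.        , 458.42284676, 202.37540779],
       [  0.        ,   0.        ,   1.        ]]), 'D': array([0.00861242, 0.        , 0.        , 0.        , 0.        ]), 'position': array([544.36061042, 970.85636154, 618.87627245]), 'orientation': array([ 1.02741259,  0.00555946, -3.05916651])}
{'t': 0.1, 'joints': array([ 1.02539961e+00,  4.91472700e-01,  1.55938331e+00,  1.04140625e-05,
        1.09169813e+00, -1.05587051e-01]), 'qvel': array([-0.00183858, -0.00135164, -0.0017263 ,  0.00059756, -0.00039309,
       -0.00043989]), 'tau': array([ 1.63714940e-03, -6.13630629e+01, -2.58603412e+01,  6.92889467e-02,
        4.70624655e-02, -8.24103768e-05]), 'eef_pos': array([266.06014276, 565.50782454, 404.23839996]), 'tcp_rot': array([-3.14063750e+00, -1.10517117e-04,  2.70177813e+00]), 'ft_force': array([ 0.10194947,  0.2139323 , -0.62338063]), 'moment': array([ 0.03701917,  0.00720834, -0.02873606]), 'grip_force': 0.0, 'opening': 0.9966073075911611}
```

View pics/top0.png

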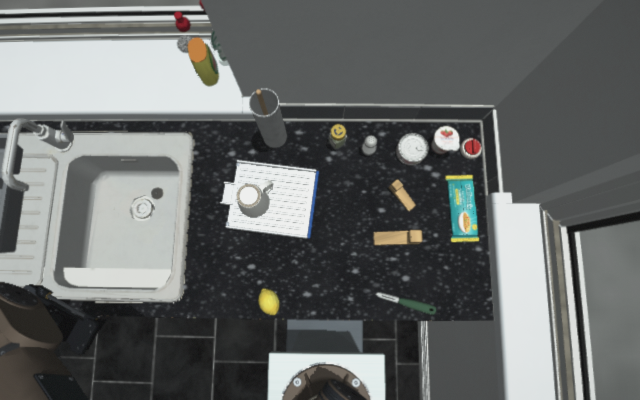

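View pics/side0.png

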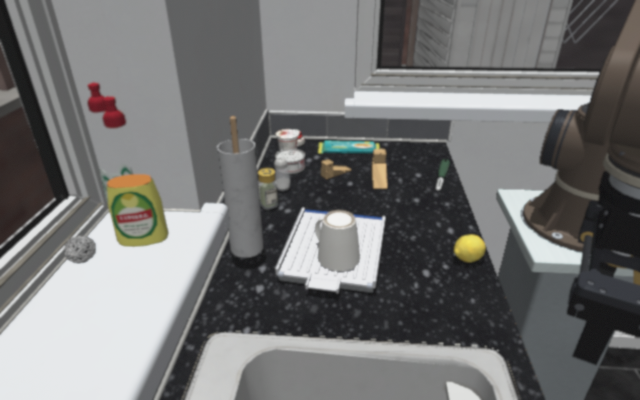

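The larger wedge lies at about (398,237) in the top view, with its block at the right (415,237) and its tip at (374,238). The tray's blue edge runs from (318,170) to (309,237). I'll enlarge that area.

Run:
```python
import cv2
a=cv2.imread("pics/top0.png")[145:265,215:435]
cv2.imwrite("pics/crop0.png",cv2.resize(a,(792,432),interpolation=cv2.INTER_CUBIC))
```

```text
(no output)
```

View pics/crop0.png

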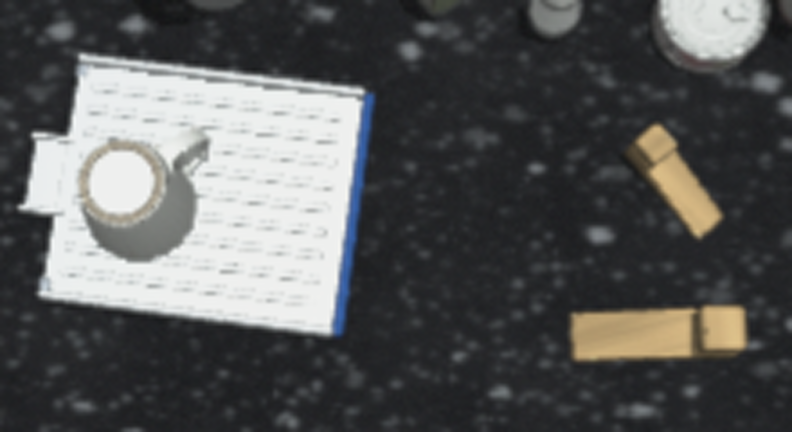

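Run:
```python
from h import *
np.set_printoptions(precision=1,suppress=True)
f=lambda l:[(215-.5+.5/3.6+x/3.6,145-.5+.5/3.6+y/3.6) for x,y in l]
tip=onz("top",f([(572,313),(574,361)]),4)
blk=onz("top",f([(700,306),(745,306),(746,350),(700,353)]),64)
e=onz("top",f([(369,94),(338,334)]),24)
print(tip,tip.mean(0));print(blk,blk.mean(0));print(e,e.mean(0),np.linalg.norm(e[0]-e[1]))
d=tip.mean(0)-blk.mean(0);print(np.hypot(*d[:2]),"exp 107 yaw",np.arctan2(d[1],d[0]))
t=e[0]-e[1];print("base +x yaw",np.arctan2(t[1],t[0])+np.pi/2)
# depth check
D=np.load("top0.npy"); 
for u,v in [(415,237),(398,238),(313,205),(345,220)]: print(bydepth("top",[(u,v)],[D[v,u]]))
# side view block/tip by onz
print(onz("side",[(379,151)],64))
```

```text
[[ 488.4 -135.     4. ]
 [ 450.  -136.1    4. ]] [ 469.2 -135.5    4. ]
[[ 488.  -225.    64. ]
 [ 488.3 -259.4   64. ]
 [ 454.8 -258.9   64. ]
 [ 452.3 -223.9   64. ]] [ 470.8 -241.8   64. ]
[[663.   29.4  24. ]
 [468.   51.7  24. ]] [565.5  40.6  24. ] 196.27322866346188
106.28509291524725 exp 107 yaw 1.586244786858311
base +x yaw 1.4568584853629503
[[ 468.1 -241.1   62. ]]
[[ 468.4 -201.2   25.5]]
[[561.4  40.2  23.4]]
[[521.8 -53.    0.7]]
[[ 470.1 -241.4   64. ]]
```

Request:
arm_command:
  rows:
    - [[-1, -1, 0, 0, 0, 0.1777, 1], [-1, -1, 0, 0, 0, 0.1777, 1], [-1, -1, 0, 0, 0, 0.1777, 1], [-1, -1, 0, 0, 0, 0.1777, 1], [-1, -1, 0, 0, 0, 0.1777, 1], [-1, -1, 0, 0, 0, 0.1777, 1], [-1, -1, 0, 0, 0, 0.1777, 1], [-1, -1, 0, 0, 0, 0.1777, 1], [-1, -1, 0, 0, 0, 0.1777, 1], [-1, -1, 0, 0, 0, 0.1777, 1]]

```text
t: 0.93
eef_pos: [338.0, 365.8, 404.6]
tcp_rot: [-3.141, 0.0, 1.58]
ft_force: [-0.6, 0.9, -0.0]
opening: 1.001
grip_force: 0.0
```

Request:
arm_command:
  rows:
    - [[-1, 0.89, 0, 0, 0, 0, 1], [-1, 0.89, 0, 0, 0, 0, 1], [-1, 0.89, 0, 0, 0, 0, 1], [-1, 0.89, 0, 0, 0, 0, 1], [-1, 0.89, 0, 0, 0, 0, 1]]

```text
t: 1.35
eef_pos: [475.0, 215.9, 404.7]
tcp_rot: [3.142, 0.0, 1.59]
ft_force: [-0.2, 1.4, -0.7]
opening: 0.999
grip_force: 0.0
```

Request:
arm_command:
  rows:
    - [[-1, 0, 0, 0, 0, 0, 1], [-1, 0, 0, 0, 0, 0, 1], [-1, 0, 0, 0, 0, 0, 1], [-1, 0, 0, 0, 0, 0, 1], [-1, 0, 0, 0, 0, 0, 1]]

```text
t: 1.77
eef_pos: [475.8, 64.4, 404.6]
tcp_rot: [-3.141, 0.001, 1.586]
ft_force: [0.4, 0.4, -0.0]
opening: 0.998
grip_force: 0.0
```

Request:
arm_command:
  rows:
    - [[-1, 0, 0, 0, 0, 0, 1], [-1, 0, 0, 0, 0, 0, 1], [-1, 0, 0, 0, 0, 0, 1], [-1, 0, 0, 0, 0, 0, 1], [-1, 0, 0, 0, 0, 0, 1]]

```text
t: 2.18
eef_pos: [478.2, -85.2, 404.5]
tcp_rot: [3.141, 0.0, 1.586]
ft_force: [-0.7, 0.8, -0.4]
opening: 1.002
grip_force: 0.0
```

Request:
arm_command:
  rows:
    - [[-1, 0, 0.4, 0, 0, 0, 1], [-1, 0, 0.4, 0, 0, 0, 1], [-1, 0, 0.4, 0, 0, 0, 1], [-1, 0, 0.4, 0, 0, 0, 1], [-1, 0, 0.4, 0, 0, 0, 1], [-1, 0, 0.4, 0, 0, 0, 1]]

```text
t: 2.68
eef_pos: [480.3, -232.6, 343.7]
tcp_rot: [-3.14, -0.001, 1.586]
ft_force: [-0.1, 0.4, -0.1]
opening: 1.0
grip_force: 0.0
```

Request:
arm_command:
  rows:
    - [[-0.06, -0.067, 0.3, 0, 0, 0, 1], [-0.06, -0.067, 0.5, 0, 0, 0, 1], [-0.06, -0.067, 0.65, 0, 0, 0, 1], [-0.06, -0.067, 0.778, 0, 0, 0, 1], [-0.06, -0.067, 0.778, 0, 0, 0, 1], [-0.06, -0.067, 0.778, 0, 0, 0, 1]]

```text
t: 3.18
eef_pos: [470.7, -239.9, 228.2]
tcp_rot: [-3.141, -0.001, 1.588]
ft_force: [1.3, 0.5, -0.6]
opening: 0.999
grip_force: 0.0
```

Request:
arm_command:
  rows:
    - [[0, 0, 0, 0, 0, 0, -1], [0, 0, 0, 0, 0, 0, -1], [0, 0, 0, 0, 0, 0, -1], [0, 0, 0, 0, 0, 0, -1], [0, 0, 0, 0, 0, 0, -1], [0, 0, 0, 0, 0, 0, -1], [0, 0, 0, 0, 0, 0, -1], [0, 0, 0, 0, 0, 0, -1], [0, 0, 0, 0, 0, 0, -1], [0, 0, 0, 0, 0, 0, -1]]

```text
t: 4.02
eef_pos: [470.2, -241.2, 227.9]
tcp_rot: [-3.141, -0.0, 1.585]
ft_force: [-0.0, -0.4, -0.5]
opening: 0.353
grip_force: 10.5
```

Run:
```python
from h import *
a,d=read_camera("top"); b,_=read_camera("side")
np.save("top1.npy",d)
x=cv2.resize(a[160:260,290:450],(800,500),interpolation=cv2.INTER_CUBIC)
cv2.imwrite("pics/c1.png",x[:,:,::-1])
s=state();print(s["eef_pos"],s["tcp_rot"],s["opening"],s["grip_force"],s["ft_force"],s["t"])
```

```text
[ 470.18928842 -241.23836543  227.94294601] [-3.14154611e+00 -1.11343442e-04  1.58522556e+00] 0.3527771717367329 29.990122318267822 [ 0.21684373  0.66296643 -1.42348751] 4.1167
```

View pics/c1.png

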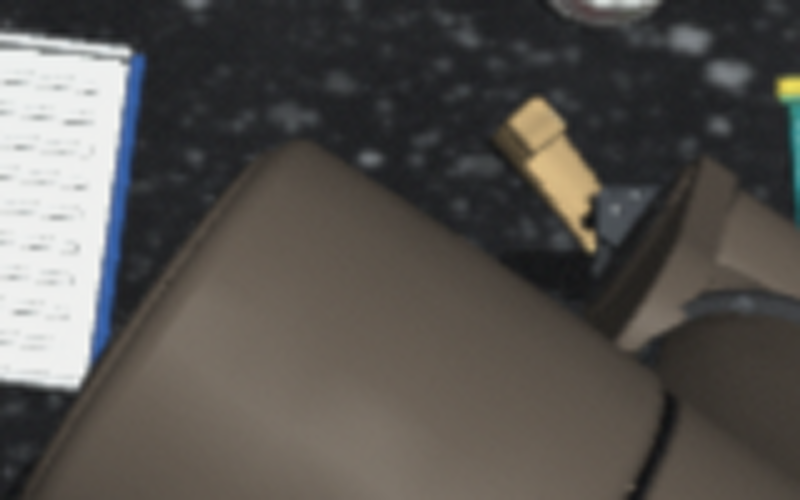

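The wedge is gripped: the opening is 33.5 mm at 30 N. Next I'll slide it left, clear of the small wedge, and line it up square with the blue edge.

Request:
arm_command:
  rows:
    - [[0.13, 0, 0, 0, 0, 0, -1], [0.27, 0, 0, 0, 0, 0, -1], [0.41, 0, 0, 0, 0, 0, -1], [0.55, 0.14, 0, 0, 0, 0.005, -1], [0.69, 0.28, 0, 0, 0, 0.01, -1], [0.83, 0.42, 0, 0, 0, 0.015, -1], [0.966, 0.547, 0, 0, 0, 0.0204, -1], [0.966, 0.547, 0, 0, 0, 0.0204, -1], [0.966, 0.547, 0, 0, 0, 0.0204, -1]]

```text
t: 4.87
eef_pos: [550.7, -94.0, 227.9]
tcp_rot: [3.141, -0.0, 1.459]
ft_force: [1.0, 0.8, 0.9]
opening: 0.36
grip_force: 30.0
```

Run:
```python
from h import *
a,d=read_camera("top"); b,e=read_camera("side")
x=cv2.resize(a[150:250,290:410],(600,500),interpolation=cv2.INTER_CUBIC)
cv2.imwrite("pics/c2.png",x[:,:,::-1])
x=cv2.resize(b[130:280,260:460],(800,600),interpolation=cv2.INTER_CUBIC)
cv2.imwrite("pics/c3.png",x[:,:,::-1])
s=state();print(s["eef_pos"],s["tcp_rot"],s["opening"],s["grip_force"],s["ft_force"],s["t"])
```

```text
[549.78219694 -95.29115448 227.91459093] [-3.14113681e+00 -1.17025159e-04  1.45769225e+00] 0.3547509748554457 29.987471401691437 [ 0.67614678 -0.05109806 -1.06282141] 4.9667
```

View pics/c2.png

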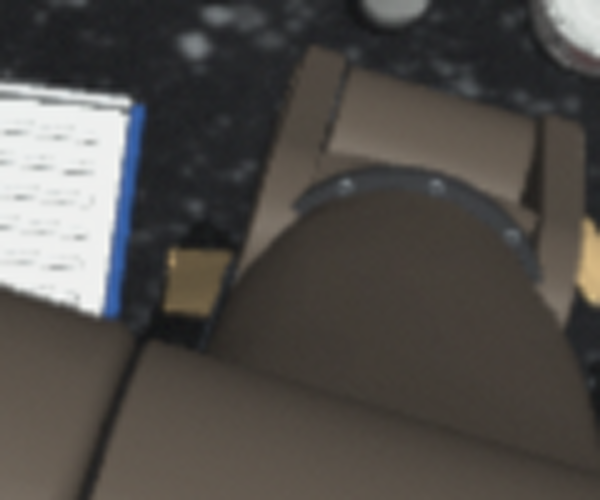

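View pics/c3.png

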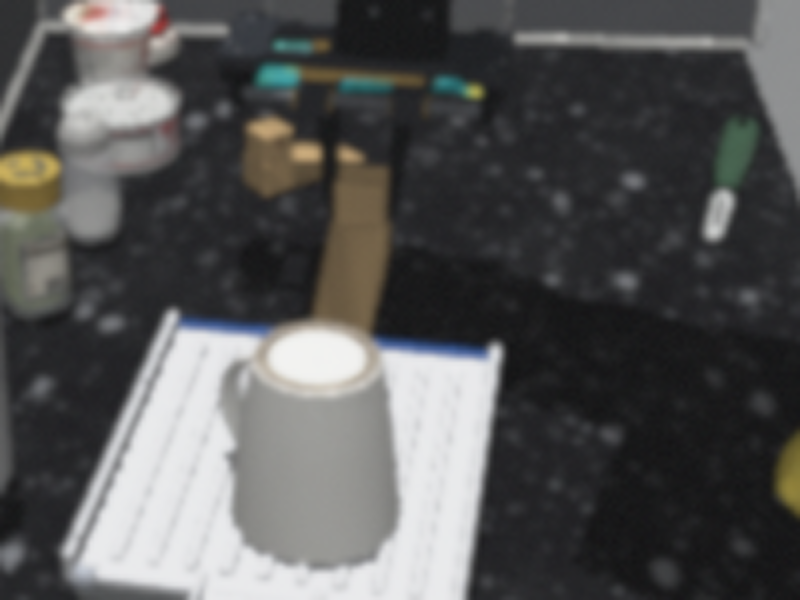

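The wedge tip, at c2 (168,248) to (163,310), lies square to the blue edge near its middle and about 25–30 mm short of it. The tray is flat and the mug untouched. Next I'll push in to just before contact, then lift slowly.

Request:
arm_command:
  rows:
    - [[0.1, 0, 0, 0, 0, 0, -1], [0.2, 0, 0, 0, 0, 0, -1], [0.28, 0, 0, 0, 0, 0, -1], [0.35, 0, 0, 0, 0, 0, -1], [0.4, 0, 0, 0, 0, 0, -1], [0.4, 0, 0, 0, 0, 0, -1]]

```text
t: 5.47
eef_pos: [556.9, -34.6, 228.0]
tcp_rot: [-3.141, -0.0, 1.458]
ft_force: [-1.1, 0.3, -1.0]
opening: 0.358
grip_force: 30.0
```

Request:
arm_command:
  rows:
    - [[0.02, 0, 0, 0, 0, 0, -1], [0.04, 0, 0, 0, 0, 0, -1], [0.06, 0, 0, 0, 0, 0, -1], [0.08, 0, 0, 0, 0, 0, -1], [0.1, 0, 0, 0, 0, 0, -1], [0.12, 0, 0, 0, 0, 0, -1], [0.13, 0, 0, 0, 0, 0, -1], [0.13, 0, 0, 0, 0, 0, -1]]

```text
t: 6.13
eef_pos: [559.2, -16.2, 228.0]
tcp_rot: [3.141, 0.0, 1.457]
ft_force: [-0.7, -3.1, -2.0]
opening: 0.353
grip_force: 30.0
```

```bash
cat > chk.py <<'E'
from h import *
import sys
b,e=read_camera("side")
B=b.astype(int); m=(B[:,:,2]>90)&(B[:,:,2]-B[:,:,0]>50)&(B[:,:,2]-B[:,:,1]>35)
m[:195]=0;m[235:]=0;m[:,:290]=0;m[:,400:]=0
r0=cv2.imread("pics/side0.png")[:,:,::-1].astype(int)
m0=(r0[:,:,2]>90)&(r0[:,:,2]-r0[:,:,0]>50)&(r0[:,:,2]-r0[:,:,1]>35); m0[:195]=0;m0[235:]=0;m0[:,:290]=0;m0[:,400:]=0
for lo,hi in((308,325),(355,384)):
    f=lambda q:(np.nonzero(q[:,lo:hi])[0].mean(),q[:,lo:hi].sum())
    print(f(m0),f(m))
p=np.array([562,45,26.]); K,D,c,Rm=cam("side")
for z in(26,34):
    q=Rm.T@(np.array([565,41,z])-c); print("row at z",z,K[1,2]-K[1,1]*q[1]/-q[2])
s=state();print(s["eef_pos"],s["tcp_rot"],s["opening"],s["grip_force"],s["ft_force"],s["t"])
cv2.imwrite(f"pics/{sys.argv[1]}.png",cv2.resize(b[130:280,260:460],(800,600),interpolation=cv2.INTER_CUBIC)[:,:,::-1])
E
python3 chk.py d1
```

```text
(np.float64(211.11111111111111), np.int64(36)) (np.float64(209.73684210526315), np.int64(38))
(np.float64(216.5), np.int64(56)) (np.float64(nan), np.int64(0))
row at z 26 213.6966703731652
row at z 34 210.8775999663958
[559.1975574  -16.288809   227.98737343] [ 3.14149299e+00 -1.50579348e-06  1.45696750e+00] 0.35699528803273234 29.98701274394989 [ 0.16299418 -2.8436398  -1.70692608] 6.1833chk.py:9: RuntimeWarning: Mean of empty slice.
  f=lambda q:(np.nonzero(q[:,lo:hi])[0].mean(),q[:,lo:hi].sum())
  ret = ret.dtype.type(ret / rcount)
```

The edge has risen about 4 mm, which fits the prediction of 4.6 mm. Another 10.5 mm of push should bring it to about 8 mm.

Request:
arm_command:
  rows:
    - [[0.02, 0, 0, 0, 0, 0, -1], [0.04, 0, 0, 0, 0, 0, -1], [0.055, 0, 0, 0, 0, 0, -1], [0.07, 0, 0, 0, 0, 0, -1], [0.07, 0, 0, 0, 0, 0, -1], [0.07, 0, 0, 0, 0, 0, -1], [0.07, 0, 0, 0, 0, 0, -1], [0.07, 0, 0, 0, 0, 0, -1]]

```text
t: 6.85
eef_pos: [560.3, -5.6, 227.9]
tcp_rot: [-3.142, -0.0, 1.457]
ft_force: [0.1, 0.1, -3.2]
opening: 0.356
grip_force: 30.0
```

```bash
python3 chk.py d2 2>/dev/null
```

```text
(np.float64(211.11111111111111), np.int64(36)) (np.float64(208.8235294117647), np.int64(17))
(np.float64(216.5), np.int64(56)) (np.float64(nan), np.int64(0))
row at z 26 213.6966703731652
row at z 34 210.8775999663958
[560.34250054  -5.58184319 227.94199443] [-3.14149393e+00 -3.44464090e-04  1.45693159e+00] 0.3568156651622011 29.98660236597061 [ 0.29031899  0.56492484 -2.86966469] 6.9
```

View pics/d2.png

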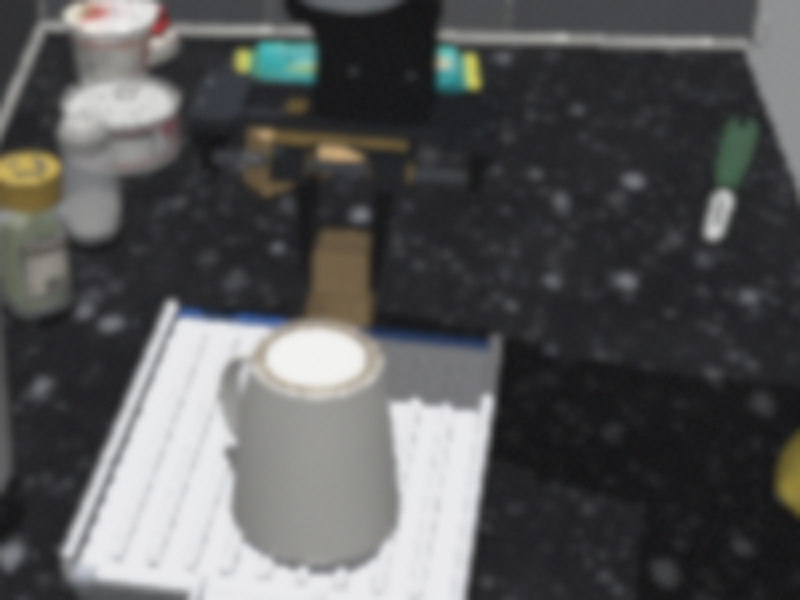

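The blue edge sits about 11 crop pixels higher than before, at d2 (190,314) against 325, so it has lifted about 8 mm. The mug's rim is still at (317,355), and the wedge is gripped at 30 N and lying flat.

```bash
python3 -c "
from cell import *
print(job_done())"
```

```text
the job is handed in; nothing more can be done
None
```

I handed the job in with the larger wedge still gripped at 30 N under the blue edge, which the side camera shows raised by about 8 mm; the mug looks unmoved, and the simulator gave no verdict.

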